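# Fit the last compressor mount on the pan

## Robot

A 7-joint arm with a two-finger parallel gripper is mounted at the origin on the work surface. World frame = base frame: x ahead of the robot, y to its left, z up, the work surface at z = 0. Lengths are in m, angles in rad, forces in N, time in s.
With the tool pointing down it reaches from about 0.4 to 0.85 m from the base axis. Payload 4.5 kg.
Tool frame: the origin (TCP) lies at the very end of the fingers, on their centre line; the grasp point (between the pads) lies 19 mm behind it; z points along the fingers, y is the line along which they close (so a half turn about z gives the same grasp; the last joint's range is limited). The gripper opens to 88 mm and grips with 3 to 60 N. Pads are 18 mm wide; open, the fingers measure 123 mm over their backs; the gripper's body (75 mm by 187 mm) begins 45 mm behind the grasp point.
Start: joints at [-1.272, 0.689, -0.195, 1.565, 0.157, 0.902, -0.215], TCP at [0.164, 0.603, 0.201] pointing down, gripper open.
Joint ranges: [-3.01, 3.01], [-0.46, 2.08], [-1.47, 1.51], [0.13, 2.56], [-1, 4.14], [0.04, 2.09], [-2.66, 2.66]. Speed limits (rad/s): [2.57, 2.57, 3.14, 3.14, 3.14, 3.14, 3.14].

## Interface

Orientations are given as a unit quaternion [x, y, z, w].
In Python, from plant import r gives the robot as it stands. The module is installed in compiled form; this text tells all that it offers.
- The arm moves only by the tool step_arm, never from a script. Its argument "increments" is a list of rows, each a list of 2 entries, a list of its own where there are three numbers: the shift along the world's x, y, z in cm, then the turn, a rotation vector about the world's x, y, z in degrees. A call has exactly 10 rows; each row shifts and turns the commanded pose from where the row before left it; what a row does not reach is not made up. A row lasts 1/10 s, in which the tool goes at most 50 mm and 8.59 degrees, less where a joint would pass 70% of its speed; a pose out of reach is approached as far as the arm can. A call is refused whole if a number of a shift passes 5 or a number of a turn 8.59, either way. A call with a gripper value outside its range is refused whole. "fingers" is the opening, from 0 (shut) to 1 (fully open), set as the call begins (left out, the last holds). The fingers move at their own pace and stop on an object; "grip_force" is the grip in N (left out, the last holds). Time passes only in rows, so rows that do not move let the fingers close, or fill a call up. It gives the time, the measured TCP pose, the force, the opening and the grip force at its end, in the units of the state.
- r.get_state(): the state, without advancing time (a new reading comes with each control period).
- r.snapshot(name): name is "scene" or "top" or "wrist"; returns (picture, depth): 420x560x3 uint8, red, green, blue; 420x560 float32, m along the optical axis (not along the pixel's ray), 0 where there is no reading.
- r.calibration(name): a dict with "fov_y" (degrees; the focal length in pixels is half the picture's height over the tangent of half this angle, whatever the lens; pixels are square), "cx", "cy" (the principal point, pixels), "R" (3x3) and "t" (3): a world point X has camera coordinates R X + t. Camera axes: x right, y down, z forward; pixel columns grow to the right and rows downward; lengths in m; the calibration is good to about 2 mm. A picture is of the moment at which its call begins: read the wrist's pose just before it. calibration takes no time and is no camera call; for the wrist camera it gives the pose at the moment of the call.
- r.finish_job(): hands the job in; it is judged then, once.
The state is a dict: "clock": time; "q": joint angles; "qd": joint speeds; "joint_torque": joint torques, N m; "tool_pos": TCP position; "eef_rot": TCP orientation; "contact_force": force on the tool from outside, world axes, zero at the start; "moment": the same for the moment, N m; "opening": opening from 0.0 (shut) to 1.0 (fully open); "finger_force": force on a finger pad.
Only numpy, scipy, OpenCV 4.12 (cv2) and the standard library are available. Lean on these libraries where they do the work, as an engineer would, in place of code of your own. Each camera call takes 0.05 s, during which the arm holds its last target. There are 200 camera calls.

## Task

One steel post of the green compressor pan is still bare: make it up like the other three. Thread the new thick black damper ring over it and down until it lies flat on the pan, let go of it, then thread the brass flanged collar over the post, flange down, until it sits fully home on the damper. Lower them rather than letting them drop, and leave the old thin grey ring where it lies.

Things in the scene. Friction and masses are not known exactly. Their poses are not given: they have to be found in the camera images.
- pan: Green-painted sheet-metal compressor pan, 250 (x) x 210 mm, fixed; floor 8 mm, rim 16 mm above the bench. Origin: centre of its underside. A vertical steel post near each corner (x = -85 or 85, y = -70 or 70 mm): the one at (-85, -70) is bare, the other three carry a damper and collar, 54 mm high in all above the bench, the posts 70 mm.
- post_seat (a point): Foot of the bare post: on its axis, on the pan's floor (8 mm above the bench), where the damper must lie. Axes as the pan's.
- post_top (a point): Top of the bare post, on its axis, 62 mm above post_seat. The post is 17 mm in diameter; its top 12 mm taper to 8 mm.
- damper: New damper: black rubber ring, stiff, outside 50 mm, bore 23 mm, 22 mm high, about 45 g, loose, lying flat on the bench. Origin: centre of its underside; z up along its axis.
- collar: Brass flanged collar, loose, standing on the bench flange down: flange 44 mm diameter and 5 mm thick at the bottom, above it a sleeve 32 mm outside; 24 mm high in all, bore 23 mm, about 115 g. Origin: centre of the underside of the flange; z up along its axis, from the flange towards the sleeve.
- old_ring: Old flattened damper to be left alone: pale grey ring, outside 50 mm, only 12 mm high, lying on the bench. Origin: centre of its underside.

How it is judged:
By the outcome, as a careful person would: the job done as asked, in the order asked, and still so for the second after the job is handed in, with the robot touching nothing.
It also fails if it takes over 50 s, if anything falls off the work surface, if the arm or the gripper's body presses on something with over 40 N, if the wrist force passes 120 N, or if a joint passes its speed limit or range.

## Working session

There is one attempt and no reset: what is moved stays moved. The work goes in short steps, Python scripts to look and compute and a tool call to move; the robot and the scene stay as the last step left them, time stands still between calls to the robot, and variables do not carry over. Pictures are saved under pics/ and viewed, at most 10 in all, crops included, and the job is handed in when it is done.

Besides the shell and the picture viewer there is one more tool, called after "Call:" as a command line: name --argument value ..., lists and objects as JSON in quotes. step_arm: Moves the arm, as the interface text tells. Its arguments: {"type":"object","properties":{"increments":{"type":"array","items":{"type":"array"}},"fingers":{"type":"number"},"grip_force":{"type":"number"}},"required":["increments"]}

```bash
mkdir -p pics
python3 - <<'E'
from plant import r
import numpy as np, cv2
for n in ("scene","top"):
    p,d=r.snapshot(n); c=r.calibration(n)
    cv2.imwrite(f"pics/{n}0.png",p[:,:,::-1]); np.savez(f"{n}0.npz",p=p,d=d,**{k:np.array(v) for k,v in c.items()})
    print(n,c)
s=r.get_state();print({k:np.round(s[k],3) for k in s})
E
```

```text
scene {'fov_y': 46.91651276670054, 'cx': 289.46025863968833, 'cy': 211.51360170134006, 'R': array([[ 0.64206147,  0.76651972, -0.0143033 ],
       [ 0.44133841, -0.38480586, -0.81064471],
       [-0.62687916,  0.51417114, -0.58536362]]), 't': array([-0.31913675, -0.193483  ,  1.37140732])}
top {'fov_y': 42.676510242578864, 'cx': 270.7934753570262, 'cy': 223.4466288575449, 'R': array([[-0.02331341, -0.99972014, -0.00401693],
       [-0.97622692,  0.02363128, -0.21545897],
       [ 0.2154936 , -0.00110165, -0.97650463]]), 't': array([-0.03522172,  0.54833064,  0.83720479])}
{'clock': np.float64(0.1), 'q': array([-1.272,  0.69 , -0.195,  1.566,  0.157,  0.903, -0.215]), 'qd': array([-0.001, -0.003,  0.001, -0.002, -0.   ,  0.001, -0.   ]), 'joint_torque': array([-4.0000e-03, -5.2851e+01, -1.2720e+00, -1.5384e+01, -5.2000e-02,
        2.0000e-03,  0.0000e+00]), 'tool_pos': array([0.163, 0.603, 0.2  ]), 'eef_rot': array([ 0.132,  0.991, -0.001, -0.   ]), 'contact_force': array([ 0.204,  0.011, -0.52 ]), 'moment': array([ 0.012, -0.044, -0.025]), 'finger_force': np.float64(0.0), 'opening': np.float64(0.999)}
```

View pics/top0.png

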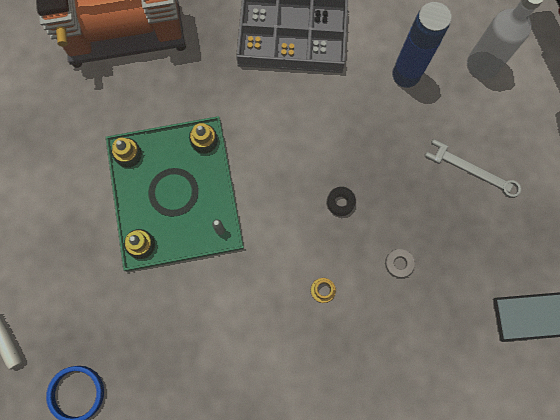

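View pics/scene0.png

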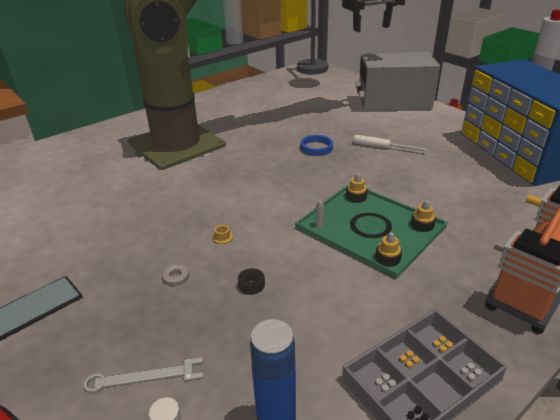

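The top view shows the damper at about (341,201), the collar at (323,290), the old ring at (400,263) and the bare post's tip at (217,223). The pan spans (108,137) to (243,250). The scene view agrees.

```bash
cat > h.py <<'E'
import numpy as np, cv2
def load(f):
    z=np.load(f); return z
def foc(c): return 210/np.tan(np.radians(float(c['fov_y']))/2)
def ray(c,u,v,z):
    f=foc(c); R=c['R'];o=-R.T@c['t']
    d=R.T@np.array([(u-c['cx'])/f,(v-c['cy'])/f,1]); return o+d*(z-o[2])/d[2]
def cloud(c,d):
    f=foc(c); v,u=np.indices(d.shape)
    X=np.stack([(u-c['cx'])/f*d,(v-c['cy'])/f*d,d],-1)-c['t']
    return X@c['R']
def proj(c,X):
    f=foc(c);x=c['R']@np.array(X)+c['t'];return x[0]/x[2]*f+c['cx'],x[1]/x[2]*f+c['cy']
E
python3 - <<'E'
from h import *
c=load('top0.npz');P=cloud(c,c['d']);hsv=cv2.cvtColor(c['p'],cv2.COLOR_RGB2HSV)
g=P[150:180,260:320,2];print('bench z',np.median(g))
def roi(u,v,s): 
    m=np.zeros(c['d'].shape,bool);m[v-s:v+s,u-s:u+s]=1;return m
for n,u,v,lo,hi in (("damper",341,201,.015,.03),("old",400,263,.007,.02),("collar",323,290,.018,.03),("post",217,223,.04,.08)):
    m=roi(u,v,24)&(P[...,2]>lo)&(P[...,2]<hi)&(c['d']>0)
    q=P[m];vv,uu=np.nonzero(m)
    (cx,cy),rad=cv2.minEnclosingCircle(q[:,:2].astype(np.float32))
    print(n,m.sum(),'circ',np.round([cx,cy,rad],4),'zmed',np.round(np.median(q[:,2]),4),'max',q[:,2].max(),'mid uv',uu.mean(),vv.mean())
# green pan
G=((hsv[...,0]>55)&(hsv[...,0]<95)&(hsv[...,1]>80)).astype(np.uint8)
G[:, 260:]=0;G[:100]=0;G[300:]=0
k=max(cv2.findContours(G,0,2)[0],key=cv2.contourArea)
W=np.array([ray(c,*p,.016)[:2] for p in k[:,0]],np.float32)
r=cv2.minAreaRect(W);print('pan',r)
# other posts: yellow collars / tips heights
m=(P[...,2]>.046)&(P[...,2]<.08)&(c['d']>0);m[:,260:]=0;m[:110]=0;m[290:]=0
n,l,s,ce=cv2.connectedComponentsWithStats(m.astype(np.uint8))
for i in range(1,n):
    if s[i,4]>5:
        q=P[l==i];(a,b),R=cv2.minEnclosingCircle(q[:,:2].astype(np.float32));t=q[q[:,2]>.06];print(s[i,4],np.round([a,b,R],4),ce[i],t.mean(0) if len(t) else '',q[:,2].max())
E
```

```text
bench z 0.00037968350691377427
damper 510 circ [ 0.5955 -0.1723  0.0252] zmed 0.022 max 0.027954464859268432 mid uv 340.85686274509806 200.2450980392157
old 523 circ [ 0.4828 -0.2697  0.0253] zmed 0.0122 max 0.017709412545360303 mid uv 399.53346080305926 262.848948374761
collar 139 circ [ 0.4399 -0.1344  0.0158] zmed 0.0242 max 0.027350854458440467 mid uv 323.51798561151077 288.8561151079137
post 100 circ [0.5488 0.0422 0.0087] zmed 0.0626 max 0.07366040470191612 mid uv 216.97 224.92
pan ((0.6204419136047363, 0.12477510422468185), (0.25032371282577515, 0.20906265079975128), 9.694934844970703)
268 [0.7164 0.0702 0.0166] [200.57462687 131.93656716] [0.71439406 0.07030902 0.066443  ] 0.07286805196351467
275 [0.6928 0.209  0.0167] [121.42181818 146.35636364] [0.69109922 0.20747062 0.06618932] 0.07242841502395003
94 [0.5488 0.0422 0.0087] [216.78723404 224.65957447] [0.54787508 0.04211894 0.06651555] 0.07366040470191612
299 [0.5258 0.1801 0.0163] [134.54180602 240.33444816] [0.52451131 0.17919511 0.06614377] 0.07300977919542646
```

Measurements hold up. The pan centre is (0.620, 0.125) with a 9.7° yaw, which puts the bare post at (0.548, 0.042), matching its own measurement. The heights of 22, 24 and 70 mm also match. Next I move to the damper.

Call:
step_arm --increments '[[[2.9,-3.5,0],[0,0,0]],[[2.9,-3.5,0],[0,0,0]],[[2.9,-3.5,0],[0,0,0]],[[2.9,-3.5,0],[0,0,0]],[[2.9,-3.5,0],[0,0,0]],[[2.9,-3.5,0],[0,0,0]],[[2.9,-3.5,0],[0,0,0]],[[2.9,-3.5,0],[0,0,0]],[[2.9,-3.5,0],[0,0,0]],[[2.9,-3.5,0],[0,0,0]]]' --fingers 1

```text
clock: 1.1
tool_pos: [0.4543, 0.2515, 0.2007]
eef_rot: [0.132, 0.991, -0.0, -0.0]
contact_force: [0.2, 0.8, -0.0]
opening: 0.998
finger_force: 0.0
```

Call:
step_arm --increments '[[[1.4,-4.2,-0.5],[0,0,0]],[[1.4,-4.2,-0.5],[0,0,0]],[[1.4,-4.2,-0.5],[0,0,0]],[[1.4,-4.2,-0.5],[0,0,0]],[[1.4,-4.2,-0.5],[0,0,0]],[[1.4,-4.2,-0.5],[0,0,0]],[[1.4,-4.2,-0.5],[0,0,0]],[[1.4,-4.2,-0.5],[0,0,0]],[[1.4,-4.2,-0.5],[0,0,0]],[[1.4,-4.2,-0.5],[0,0,0]]]'

```text
clock: 2.1
tool_pos: [0.5936, -0.1686, 0.1504]
eef_rot: [0.132, 0.991, 0.0, -0.0]
contact_force: [1.5, 0.4, 0.4]
opening: 1.001
finger_force: 0.0
```

```bash
cat > look.py <<'E'
import sys
from plant import r
from h import *
name,tag=sys.argv[1:3]
s=r.get_state();c=r.calibration(name);p,d=r.snapshot(name)
np.savez(tag+'.npz',p=p,d=d,**{k:np.array(v) for k,v in c.items()})
cv2.imwrite(f'pics/{tag}.png',p[:,:,::-1])
print('t',s['clock'],'tcp',np.round(s['tool_pos'],4),'rot',np.round(s['eef_rot'],3),'q',np.round(s['q'],2),'F',np.round(s['contact_force'],2),'op',s['opening'],s['finger_force'])
E
python3 look.py wrist w1
python3 - <<'E'
from h import *
c=load('w1.npz');P=cloud(c,c['d']);print('cam',-c['R'].T@c['t'],proj(c,[.5955,-.1723,.022]))
m=(abs(P[...,2]-.022)<.004)&(c['d']>0)&(np.hypot(P[...,0]-.5955,P[...,1]+.1723)<.05)
q=P[m];print(m.sum(),cv2.minEnclosingCircle(q[:,:2].astype(np.float32)) if m.sum() else '')
E
```

```text
t 2.1 tcp [ 0.5936 -0.1686  0.1504] rot [ 0.132  0.991  0.    -0.   ] q [ 0.36  0.75 -0.29  1.64  0.28  0.8   1.26] F [1.5  0.37 0.42] op 1.0008393707147731 0.0
cam [ 0.52954772 -0.15172422  0.33385234] (np.float64(276.262953188655), np.float64(201.1803930649216))
1582 ((0.5947678089141846, -0.17544502019882202), 0.02493683062493801)
```

View pics/w1.png

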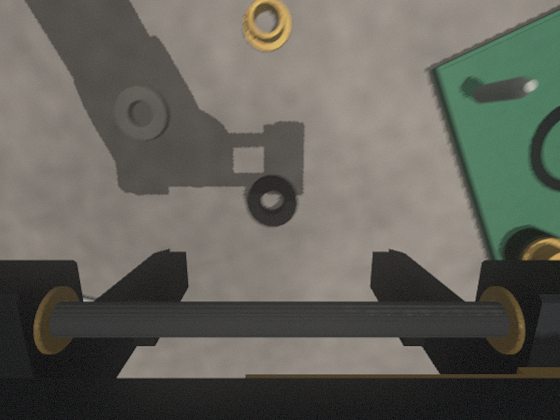

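The wrist view shows the damper at (271,201), the collar at (267,22) and the post's tip at (530,87). The two cameras disagree by about 3 mm in y, so I'll remeasure with the arm still.

```bash
python3 look.py wrist w2
cat >> h.py <<'E'
def circ(f,x,y,z,tol=.004,rad=.04):
    c=load(f);P=cloud(c,c['d']);m=(abs(P[...,2]-z)<tol)&(c['d']>0)&(np.hypot(P[...,0]-x,P[...,1]-y)<rad)
    q=P[m];
    return (m.sum(),np.round(q.mean(0),4))+tuple(np.round(v,4) for v in cv2.minEnclosingCircle(q[:,:2].astype(np.float32)))
E
python3 - <<'E'
from h import *
for f in('w2.npz','top0.npz'):
  for a in ((.5955,-.1723,.022),(.44,-.134,.024),(.548,.042,.066),(.483,-.27,.012)): print(f,circ(f,*a))
E
```

```text
t 2.15 tcp [ 0.5945 -0.1797  0.1493] rot [ 0.137  0.991 -0.004  0.001] q [ 0.37  0.75 -0.28  1.63  0.28  0.8   1.26] F [ 3.94 -6.36 -0.36] op 0.9982603585223739 0.0
w2.npz (np.int64(1604), array([ 0.5942, -0.1753,  0.0213]), array([ 0.5951, -0.1756]), np.float64(0.025))
w2.npz (np.int64(441), array([ 0.445 , -0.1391,  0.0232]), array([ 0.4398, -0.1374]), np.float64(0.0161))
w2.npz (np.int64(293), array([0.5487, 0.0372, 0.0665]), array([0.5534, 0.037 ]), np.float64(0.0038))
w2.npz (np.int64(1859), array([ 0.4823, -0.2718,  0.0114]), array([ 0.4825, -0.2724]), np.float64(0.0252))
top0.npz (np.int64(475), array([ 0.595 , -0.1727,  0.022 ]), array([ 0.5956, -0.1728]), np.float64(0.0252))
top0.npz (np.int64(134), array([ 0.4399, -0.1349,  0.0241]), array([ 0.4399, -0.1347]), np.float64(0.0157))
top0.npz (np.int64(38), array([0.5475, 0.0419, 0.0659]), array([0.5477, 0.0428]), np.float64(0.0068))
top0.npz (np.int64(511), array([ 0.4828, -0.2691,  0.0121]), array([ 0.4831, -0.2697]), np.float64(0.0253))
```

Run:
```python
from h import *
for a in ((.5955,-.1723,.022),(.44,-.134,.024),(.548,.042,.066),(.483,-.27,.012)): print(circ('scene0.npz',*a))
from plant import r
s=r.get_state();print(s['tool_pos'],s['qd'].round(3))
```

```text
(np.int64(335), array([ 0.5979, -0.1772,  0.0207]), array([ 0.597 , -0.1773]), np.float64(0.0259))
(np.int64(70), array([ 0.4419, -0.1395,  0.0222]), array([ 0.4414, -0.1394]), np.float64(0.0166))
(np.int64(25), array([0.5518, 0.0374, 0.0658]), array([0.5507, 0.0365]), np.float64(0.0076))
(np.int64(325), array([ 0.486 , -0.2746,  0.0108]), array([ 0.4844, -0.2741]), np.float64(0.0259))
[ 0.59319219 -0.17612837  0.14938054] [-0.064 -0.032 -0.075  0.079 -0.041 -0.008 -0.046]
```

Call:
step_arm --increments '[[[0.1,0.0,-2.0],[0,0,0]],[[0,0,-2.5],[0,0,0]],[[0,0,-2.5],[0,0,0]],[[0,0,-2.5],[0,0,0]],[[0,0,-1.5],[0,0,0]],[[0,0,-1.0],[0,0,0]],[[0,0,-0.5],[0,0,0]],[[0,0,0],[0,0,0]],[[0,0,0],[0,0,0]],[[0,0,0],[0,0,0]]]'

```text
clock: 3.2
tool_pos: [0.5953, -0.1669, 0.0269]
eef_rot: [0.132, 0.991, -0.0, 0.001]
contact_force: [0.7, -0.4, 0.0]
opening: 1.002
finger_force: 0.0
```

Call:
step_arm --increments '[[[0,-0.8,0],[0,0,0]],[[0,0,-0.6],[0,0,0]],[[0,0,-0.6],[0,0,0]],[[0,0,-0.5],[0,0,0]],[[0,0,0],[0,0,0]],[[0,0,0],[0,0,0]],[[0,0,0],[0,0,0]],[[0,0,0],[0,0,0]],[[0,0,0],[0,0,0]],[[0,0,0],[0,0,0]]]'

```text
clock: 4.2
tool_pos: [0.5946, -0.1748, 0.0091]
eef_rot: [0.132, 0.991, 0.0, 0.0]
contact_force: [-0.3, 0.3, -0.5]
opening: 1.001
finger_force: 0.0
```

Call:
step_arm --increments '[[[0,0,0],[0,0,0]],[[0,0,0],[0,0,0]],[[0,0,0],[0,0,0]],[[0,0,0],[0,0,0]],[[0,0,0],[0,0,0]],[[0,0,0],[0,0,0]],[[0,0,0],[0,0,0]],[[0,0,0],[0,0,0]],[[0,0,0],[0,0,0]],[[0,0,0],[0,0,0]]]' --fingers 0.3 --grip_force 15

```text
clock: 5.2
tool_pos: [0.5946, -0.1747, 0.0089]
eef_rot: [0.132, 0.991, 0.0, -0.0]
contact_force: [0.4, -1.2, -0.4]
opening: 0.295
finger_force: 0.0
```

The fingers closed to 26 mm with no force, which is less than the 50 mm damper. I need to look.

```bash
python3 look.py wrist w3; python3 look.py scene s3
python3 - <<'E'
import cv2,numpy as np
a=cv2.imread('pics/w3.png');b=cv2.imread('pics/s3.png')[180:360,150:400]
b=cv2.resize(b,None,fx=1.6,fy=1.6,interpolation=cv2.INTER_CUBIC);a=cv2.resize(a,(400,300))
o=np.zeros((300,800,3),np.uint8);o[:,:400]=a;o[:288,400:]=b
cv2.imwrite('pics/c3.png',o)
E
```

```text
t 5.2 tcp [ 0.5946 -0.1747  0.0089] rot [ 0.132  0.991  0.    -0.   ] q [ 0.33  0.95 -0.22  1.7   0.36  0.53  1.2 ] F [ 0.37 -1.17 -0.35] op 0.2945266976081471 0.0
t 5.25 tcp [ 0.5945 -0.1748  0.0089] rot [ 0.132  0.991  0.    -0.   ] q [ 0.33  0.95 -0.22  1.7   0.36  0.53  1.2 ] F [ 0.29 -0.2   0.35] op 0.29777383097766075 0.0
```

View pics/c3.png

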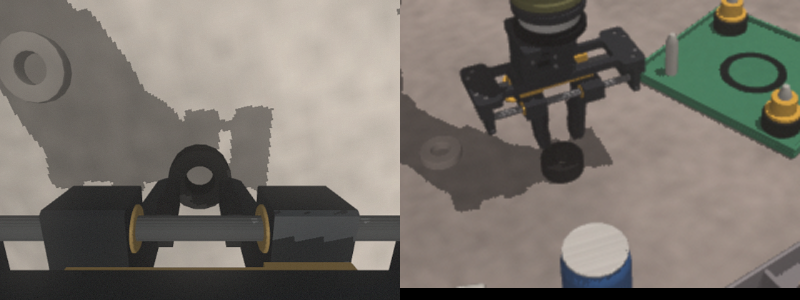

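The damper seems to sit to one side of the fingers. I'll measure where it is.

Run:
```python
from h import *
for f in('w3.npz','s3.npz'):
  print(f,circ(f,.597,-.175,.022,.003,.045))
  c=load(f);P=cloud(c,c['d']);m=(np.hypot(P[...,0]-.597,P[...,1]+.175)<.06)&(P[...,2]>.01)&(P[...,2]<.05)
  print(np.histogram(P[m][:,2],8))
c=load('w3.npz');
for o in((0,0,.009),(0,0,.03)): print(proj(c,np.array([.5946,-.1747,0])+o))
```

```text
w3.npz (np.int64(3868), array([ 0.5924, -0.1748,  0.0214]), array([ 0.595 , -0.1756]), np.float64(0.0249))
(array([ 286,  396, 3734,    0,    0,    0,    2,  205]), array([0.0100029 , 0.01500248, 0.02000206, 0.02500164, 0.03000122,
       0.03500081, 0.04000039, 0.04499997, 0.04999955]))
s3.npz (np.int64(303), array([ 0.5983, -0.1769,  0.021 ]), array([ 0.5976, -0.1764]), np.float64(0.0256))
(array([ 76, 134, 241,   0,   0,   0,   1,  25]), array([0.0101234 , 0.0150983 , 0.02007321, 0.02504812, 0.03002302,
       0.03499793, 0.03997284, 0.04494774, 0.04992265]))
(np.float64(279.8395210958729), np.float64(243.6917027798871))
(np.float64(279.9342088267551), np.float64(257.3029471291553))
```

Run:
```python
from h import *
for f in('w3.npz','s3.npz'):
  c=load(f);P=cloud(c,c['d'])
  m=(np.hypot(P[...,0]-.595,P[...,1]+.175)<.07)&(P[...,2]>.026)&(P[...,2]<.12)&(c['d']>0)
  Q=P[m];o=Q[np.argsort(Q[:,2])];print(f,len(Q));print(o[:200:20].round(4));print(o[200::150].round(4)[:6])
a=cv2.imread('pics/s3.png')[215:305,190:290]; a=cv2.resize(a,(600,540),interpolation=cv2.INTER_CUBIC);a=np.clip(a.astype(float)*1.8,0,255);cv2.imwrite('pics/c4.png',a)
```

```text
w3.npz 8018
[[ 0.5816 -0.1875  0.0447]
 [ 0.5808 -0.1881  0.0462]
 [ 0.6051 -0.1645  0.0467]
 [ 0.5903 -0.1536  0.047 ]
 [ 0.5805 -0.1893  0.0474]
 [ 0.5901 -0.1551  0.0479]
 [ 0.5811 -0.1875  0.0484]
 [ 0.5802 -0.1901  0.0489]
 [ 0.5841 -0.1864  0.0493]
 [ 0.5909 -0.1608  0.0496]]
[[ 0.578  -0.195   0.0499]
 [ 0.6004 -0.1633  0.0524]
 [ 0.5776 -0.1965  0.0547]
 [ 0.59   -0.1879  0.0568]
 [ 0.5905 -0.1476  0.0588]
 [ 0.5872 -0.1872  0.0607]]
s3.npz 563
[[ 0.6078 -0.1574  0.0442]
 [ 0.6104 -0.1545  0.0492]
 [ 0.603  -0.1646  0.0525]
 [ 0.5991 -0.1971  0.0546]
 [ 0.6059 -0.1597  0.0565]
 [ 0.5975 -0.2021  0.059 ]
 [ 0.6106 -0.1585  0.0613]
 [ 0.5973 -0.2016  0.0633]
 [ 0.5987 -0.1959  0.0656]
 [ 0.5972 -0.2011  0.0676]]
[[ 0.598  -0.195   0.0694]
 [ 0.6102 -0.1544  0.0869]
 [ 0.6215 -0.2055  0.1159]][ WARN:0@0.069] global loadsave.cpp:1063 imwrite_ Unsupported depth image for selected encoder is fallbacked to CV_8U.
```

View pics/c4.png

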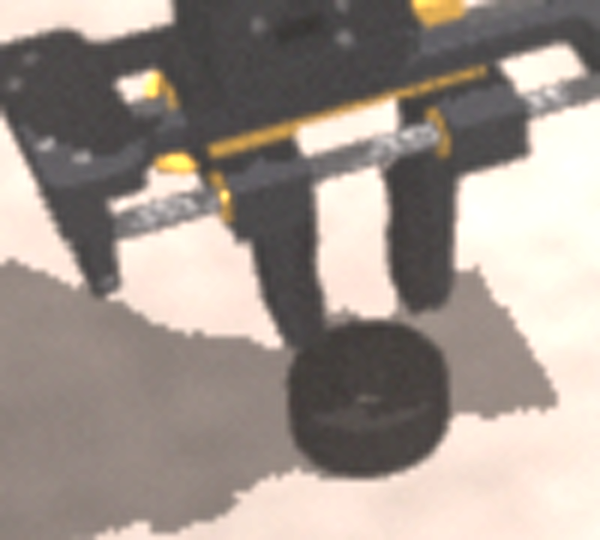

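The crop shows both fingertips ending above the damper, near (300,345) and (425,310), while the reported TCP is at z = 9 mm. Both cameras put the tips near 45 mm. So the real finger ends are about 35 mm behind the reported TCP. I'll open, lower in stages and measure the tip height again.

Call:
step_arm --increments '[[[0,0,0],[0,0,0]],[[0,0,0],[0,0,0]],[[0,0,0],[0,0,0]],[[0,0,0],[0,0,0]],[[0,0,0],[0,0,0]],[[0,0,0],[0,0,0]],[[0,0,-0.5],[0,0,0]],[[0,0,-0.5],[0,0,0]],[[0,0,-0.3],[0,0,0]],[[0,0,0],[0,0,0]]]' --fingers 1

```text
clock: 6.3
tool_pos: [0.594, -0.1746, -0.0048]
eef_rot: [0.132, 0.991, 0.0, -0.001]
contact_force: [-0.3, -0.1, -0.5]
opening: 1.001
finger_force: 0.0
```

```bash
python3 look.py scene s5; python3 look.py wrist w5
cat > tips.py <<'E'
import sys
from h import *
x,y=map(float,sys.argv[2:4]);a=np.array([.262,.965]);b=np.array([.965,-.262])
for f in sys.argv[1].split(','):
  c=load(f);P=cloud(c,c['d']);D=P[...,:2]-[x,y];u=D@a;v=D@b
  for s in(1,-1):
    m=(s*u>.03)&(s*u<.065)&(abs(v)<.02)&(P[...,2]>.006)&(P[...,2]<.14)&(c['d']>0)
    z=P[...,2][m];uu=(s*u)[m];vv=v[m];lo=z<np.min(z)+.012
    print(f,s,m.sum(),'minz',np.sort(z)[:30:6].round(4),'u',np.percentile(uu[lo],[5,95]).round(4),'v',np.percentile(vv[lo],[5,95]).round(4))
E
python3 tips.py w5.npz,s5.npz .5946 -.1748
python3 - <<'E'
from h import *
c=load('s5.npz');P=cloud(c,c['d']);D=P[...,:2]-[.5946,-.1748];u=D@np.array([.262,.965])
m=(abs(u)>.075)&(abs(u)<.1)&(P[...,2]>.04)&(P[...,2]<.2)&(np.hypot(D[...,0],D[...,1])<.12);print('body min z',np.sort(P[...,2][m])[:40:5])
E
```

```text
t 6.3 tcp [ 0.594  -0.1746 -0.0048] rot [ 0.132  0.991  0.    -0.001] q [ 0.33  0.97 -0.21  1.7   0.36  0.51  1.19] F [-0.27 -0.06 -0.52] op 1.0012599371936588 0.0
t 6.35 tcp [ 0.5942 -0.1747 -0.0045] rot [ 0.132  0.991  0.    -0.   ] q [ 0.33  0.97 -0.21  1.7   0.36  0.51  1.19] F [ 0.   -0.26 -0.17] op 1.0005354214275208 0.0
w5.npz 1 7480 minz [0.0315 0.0323 0.0326 0.0327 0.0329] u [0.0432 0.0544] v [-0.0117  0.0061]
w5.npz -1 7448 minz [0.031  0.0322 0.0324 0.0327 0.0329] u [0.0445 0.0556] v [-0.0115  0.0062]
s5.npz 1 605 minz [0.0314 0.0339 0.0355 0.037  0.0382] u [0.0424 0.0544] v [-0.0069  0.0106]
s5.npz -1 385 minz [0.0316 0.035  0.0365 0.0396 0.0413] u [0.0462 0.0594] v [0.0028 0.0113]
body min z [0.09546564 0.09818123 0.09957921 0.10021398 0.10135945 0.10187116
 0.10268183 0.10387909]
```

The offset is confirmed: tip height = reported z + 36 mm, centred laterally, with the body 64 mm above the tip as specified. I lower so the tips are at 10 mm and grip.

Call:
step_arm --increments '[[[0.1,0,-0.5],[0,0,0]],[[0,0,-0.6],[0,0,0]],[[0,0,-0.6],[0,0,0]],[[0,0,-0.4],[0,0,0]],[[0,0,0],[0,0,0]],[[0,0,0],[0,0,0]],[[0,0,0],[0,0,0]],[[0,0,0],[0,0,0]],[[0,0,0],[0,0,0]],[[0,0,0],[0,0,0]]]'

```text
clock: 7.4
tool_pos: [0.5956, -0.1748, -0.0249]
eef_rot: [0.132, 0.991, 0.0, 0.0]
contact_force: [-0.0, -0.3, -0.1]
opening: 1.006
finger_force: 0.0
```

Call:
step_arm --increments '[[[0,0,0],[0,0,0]],[[0,0,0],[0,0,0]],[[0,0,0],[0,0,0]],[[0,0,0],[0,0,0]],[[0,0,0],[0,0,0]],[[0,0,0],[0,0,0]],[[0,0,0],[0,0,0]],[[0,0,0],[0,0,0]],[[0,0,0],[0,0,0]],[[0,0,0],[0,0,0]]]' --fingers 0.3 --grip_force 15

```text
clock: 8.4
tool_pos: [0.5955, -0.1748, -0.0251]
eef_rot: [0.132, 0.991, 0.0, -0.0]
contact_force: [0.0, -0.1, 0.4]
opening: 0.571
finger_force: 15.0
```

Call:
step_arm --increments '[[[0,0,0.5],[0,0,0]],[[0,0,1.0],[0,0,0]],[[0,0,1.5],[0,0,0]],[[0,0,1.5],[0,0,0]],[[0,0,1.5],[0,0,0]],[[0,0,1.5],[0,0,0]],[[0,0,1.5],[0,0,0]],[[0,0,1.0],[0,0,0]],[[0,0,0.5],[0,0,0]],[[0,0,0.5],[0,0,0]]]'

```text
clock: 9.4
tool_pos: [0.5953, -0.1747, 0.0852]
eef_rot: [0.132, 0.991, 0.0, -0.0]
contact_force: [-0.2, 0.1, -1.0]
opening: 0.567
finger_force: 15.0
```

Call:
step_arm --increments '[[[-0.2,1.0,0],[0,0,0]],[[-0.5,2.0,0],[0,0,0]],[[-0.6,3.0,0],[0,0,0]],[[-0.8,3.0,0],[0,0,0]],[[-0.8,3.0,0],[0,0,0]],[[-0.8,3.0,0],[0,0,0]],[[-0.4,2.0,0],[0,0,0]],[[-0.3,1.0,0],[0,0,0]],[[0,0,0],[0,0,0]],[[0,0,0],[0,0,0]]]'

```text
clock: 10.4
tool_pos: [0.5515, 0.0041, 0.0847]
eef_rot: [0.132, 0.991, -0.001, -0.0]
contact_force: [0.2, 0.0, 1.1]
opening: 0.567
finger_force: 15.0
```

```bash
python3 look.py wrist w6; python3 look.py top t6;python3 look.py scene s6
python3 - <<'E'
from h import *
from plant import r
s=r.get_state();x,y,z=s['tool_pos'];zt=z+.036-.011+.022;print('tcp',x,y,z,'damper top z exp',zt)
for f in('w6.npz','t6.npz','s6.npz'):
  for a in ((x,y,zt,.006,.035),(.549,.039,.066,.006,.025)):
    try: print(f,circ(f,*a))
    except Exception as e: print(f,'none')
E
```

```text
t 10.4 tcp [0.5515 0.0041 0.0847] rot [ 0.132  0.991 -0.001 -0.   ] q [ 0.03  0.77 -0.2   1.89  0.29  0.51  0.93] F [0.16 0.05 1.07] op 0.5669637779088648 14.999790277797729
t 10.45 tcp [0.5517 0.0035 0.0847] rot [ 0.133  0.991 -0.001 -0.   ] q [ 0.03  0.77 -0.2   1.89  0.29  0.51  0.93] F [ 0.02 -0.54 -1.48] op 0.5624724879691939 14.999749171547592
t 10.5 tcp [0.5517 0.0033 0.0848] rot [ 0.133  0.991 -0.001  0.   ] q [ 0.03  0.77 -0.2   1.89  0.29  0.51  0.93] F [ 0.28 -0.15 -0.77] op 0.5671085878174517 14.999916083179414
tcp 0.5517295083707198 0.0034375049730952264 0.08480017980021515 damper top z exp 0.13180017980021516
w6.npz (np.int64(6237), array([0.5445, 0.0054, 0.1311]), array([0.5408, 0.0063]), np.float64(0.0332))
w6.npz (np.int64(398), array([0.5471, 0.0394, 0.0659]), array([0.5485, 0.0397]), np.float64(0.0077))
t6.npz (np.int64(0), array([nan, nan, nan]), array([0., 0.]), np.float64(0.0))
t6.npz (np.int64(0), array([nan, nan, nan]), array([0., 0.]), np.float64(0.0))
s6.npz (np.int64(296), array([0.5568, 0.0032, 0.1305]), array([0.5606, 0.0007]), np.float64(0.0335))
s6.npz (np.int64(30), array([0.5522, 0.0372, 0.0656]), array([0.5524, 0.0378]), np.float64(0.0071))h.py:17: RuntimeWarning: Mean of empty slice.
  return (m.sum(),np.round(q.mean(0),4))+tuple(np.round(v,4) for v in cv2.minEnclosingCircle(q[:,:2].astype(np.float32)))
  ret = um.true_divide(
```

View pics/w6.png

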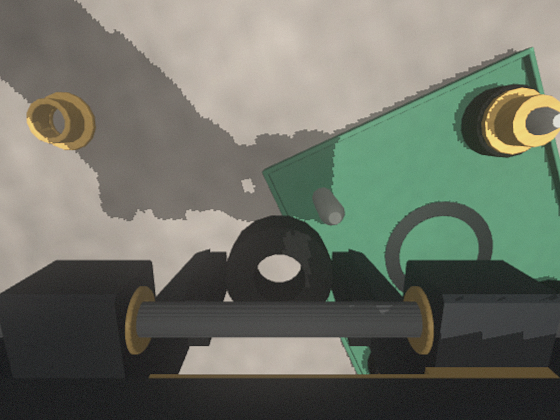

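The wrist view shows the damper held level, bore at (279,268), with the post's tip at (333,215). With each camera's bias removed, all of them put the post near (0.549, 0.0397) in robot terms. I'll check how the ring is centred in the grip.

Run:
```python
from h import *
c=load('w6.npz');P=cloud(c,c['d']);D=P[...,:2]-[.5516,.0038]
u=D@np.array([.262,.965]);v=D@np.array([.965,-.262])
m=(abs(P[...,2]-.131)<.003)&(abs(u)<.024)
for lo in(-.012,-.004,.004):
  k=m&(u>lo)&(u<lo+.008);vv=np.sort(v[k]);g=np.diff(vv);i=g.argmax();print(lo,'outer v',vv[0],'n',len(vv),'gap',vv[i],vv[i+1],'max',vv[-1])
# hole rows
k=(abs(v)<.02)&(abs(u)<.024)&(P[...,2]>.12);print('z pct',np.percentile(P[...,2][k&(v<-.0125)],[2,50,98]),'left/right z',[np.median(P[...,2][m&(s*u>.013)&(s*u<.022)]) for s in(1,-1)])
t=load('w6.npz');q=P[(abs(P[...,0]-.549)<.02)&(abs(P[...,1]-.039)<.02)&(P[...,2]>.066)&(P[...,2]<.076)];print('tip',q.mean(0),len(q))
```

```text
-0.012 outer v -0.02509994890369958 n 815 gap -0.0014821057754824385 -0.0004831568577021753 max 0.01115111893455745
-0.004 outer v -0.02522651735900275 n 589 gap -0.011411043294139351 0.01001822176156065 max 0.011788425769564534
0.004 outer v -0.024721105936341796 n 859 gap -0.0008730163029218016 -0.00032493081120080983 max 0.011201284862100664
z pct [0.12426918 0.13187205 0.21362287] left/right z [np.float64(0.13129519665494999), np.float64(0.13137319105166928)]
tip [0.54812082 0.03974345 0.06876965] 204
```

The ring is centred on the TCP and level. I move over the post, bottom of the ring still above the tip.

Call:
step_arm --increments '[[[-0.1,0.6,0],[0,0,0]],[[-0.1,1.2,0],[0,0,0]],[[-0.1,1.2,-0.5],[0,0,0]],[[0,0.6,-1.0],[0,0,0]],[[0,0,-1.0],[0,0,0]],[[0,0,-0.5],[0,0,0]],[[0,0,0],[0,0,0]],[[0,0,0],[0,0,0]],[[0,0,0],[0,0,0]],[[0,0,0],[0,0,0]]]'

```text
clock: 11.55
tool_pos: [0.5489, 0.0409, 0.0553]
eef_rot: [0.132, 0.991, 0.0, 0.0]
contact_force: [0.4, -0.0, -0.4]
opening: 0.569
finger_force: 15.0
```

```bash
python3 look.py wrist w7
python3 - <<'E'
from h import *
c=load('w7.npz');P=cloud(c,c['d']);q=P[(abs(P[...,0]-.549)<.02)&(abs(P[...,1]-.039)<.02)&(P[...,2]>.06)&(P[...,2]<.076)];print('tip',q.mean(0) if len(q) else 0,len(q))
g=cv2.imread('pics/w7.png')[180:330,180:380];cv2.imwrite('pics/c7.png',cv2.resize(np.clip(g*1.5,0,255).astype(np.uint8),(800,600),interpolation=cv2.INTER_CUBIC))
print('proj post top at hypothesised',proj(c,[.5488,.0397,.07]))
E
```

```text
t 11.55 tcp [0.5489 0.0409 0.0553] rot [0.132 0.991 0.    0.   ] q [-0.06  0.81 -0.17  1.91  0.29  0.44  0.86] F [ 0.41 -0.02 -0.43] op 0.5688712584300879 14.999929710756987
tip [0.55103143 0.03943655 0.0691388 ] 75
proj post top at hypothesised (np.float64(277.50453997489467), np.float64(253.31895524445187))
```

View pics/c7.png

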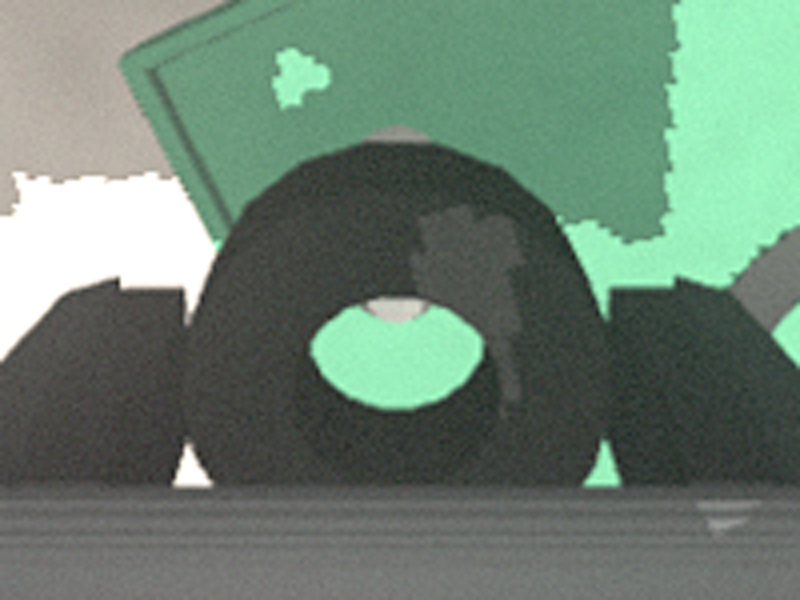

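The tip shows in the bore at crop column 397, level with the bore's centre, so the closing direction is aligned. I'll check the other axis from the tip's far edge.

Run:
```python
from h import *
c=load('w7.npz');b=np.array([.965,-.262]);a=np.array([.262,.965])
for row in (259,260,261):
  X=ray(c,279.3,row,.070)[:2];d=X-[.5489,.0409];print(row,X,'far v',d@b,'-> centre v',d@b-.004,'u',d@a)
```

```text
259 [0.55226785 0.0397767 ] far v 0.003544283252224647 -> centre v -0.00045571674777535303 u -0.0002016091149789071
260 [0.55283636 0.03962287] far v 0.004133195550069299 -> centre v 0.00013319555006929915 u -0.0002010995543548575
261 [0.55340582 0.03946879] far v 0.004723096116846014 -> centre v 0.0007230961168460141 u -0.0002005891386239604
```

It is aligned within 0.5 mm. I lower to about 3 mm above the floor, then the rest slowly.

Call:
step_arm --increments '[[[0,0,-0.4],[0,0,0]],[[0,0,-0.7],[0,0,0]],[[0,0,-0.8],[0,0,0]],[[0,0,-0.9],[0,0,0]],[[0,0,-0.9],[0,0,0]],[[0,0,-0.9],[0,0,0]],[[0,0,-0.9],[0,0,0]],[[0,0,-0.8],[0,0,0]],[[0,0,-0.5],[0,0,0]],[[0,0,0],[0,0,0]]]'

```text
clock: 12.6
tool_pos: [0.548, 0.0412, -0.0138]
eef_rot: [0.132, 0.991, -0.0, -0.001]
contact_force: [-0.0, 0.2, -0.9]
opening: 0.567
finger_force: 15.0
```

Call:
step_arm --increments '[[[0,0,-0.1],[0,0,0]],[[0,0,-0.1],[0,0,0]],[[0,0,-0.1],[0,0,0]],[[0,0,-0.1],[0,0,0]],[[0,0,0],[0,0,0]],[[0,0,0],[0,0,0]],[[0,0,0],[0,0,0]],[[0,0,0],[0,0,0]],[[0,0,0],[0,0,0]],[[0,0,0],[0,0,0]]]'

```text
clock: 13.6
tool_pos: [0.5486, 0.0413, -0.017]
eef_rot: [0.132, 0.991, 0.0, 0.0]
contact_force: [0.1, -0.4, -1.4]
opening: 0.567
finger_force: 15.0
```

Call:
step_arm --increments '[[[0,0,-0.05],[0,0,0]],[[0,0,-0.05],[0,0,0]],[[0,0,0],[0,0,0]],[[0,0,0],[0,0,0]],[[0,0,0],[0,0,0]],[[0,0,0],[0,0,0]],[[0,0,0],[0,0,0]],[[0,0,0],[0,0,0]],[[0,0,0],[0,0,0]],[[0,0,0],[0,0,0]]]'

```text
clock: 14.6
tool_pos: [0.5486, 0.0412, -0.0172]
eef_rot: [0.132, 0.991, -0.0, 0.0]
contact_force: [-1.2, -0.0, 7.2]
opening: 0.564
finger_force: 15.0
```

There is contact at the expected height, with 7 N upward, so the damper is on the floor. Release and rise.

Call:
step_arm --increments '[[[0,0,0.1],[0,0,0]],[[0,0,0],[0,0,0]],[[0,0,0],[0,0,0]],[[0,0,0],[0,0,0]],[[0,0,0],[0,0,0]],[[0,0,0.5],[0,0,0]],[[0,0,1.0],[0,0,0]],[[0,0,1.5],[0,0,0]],[[0,0,2.0],[0,0,0]],[[0,0,2.0],[0,0,0]]]' --fingers 0.75

```text
clock: 15.6
tool_pos: [0.5485, 0.0412, 0.0543]
eef_rot: [0.132, 0.991, 0.0, 0.0]
contact_force: [0.4, -0.1, -0.5]
opening: 0.749
finger_force: 0.0
```

Call:
step_arm --increments '[[[0,0,2.0],[0,0,0]],[[-0.5,-1.0,2.0],[0,0,0]],[[-1.0,-2.0,1.5],[0,0,0]],[[-1.5,-3.0,0],[0,0,0]],[[-1.5,-3.0,0],[0,0,0]],[[-1.5,-3.0,0],[0,0,0]],[[-1.5,-2.5,0],[0,0,0]],[[-1.0,-1.5,0],[0,0,0]],[[0,0,0],[0,0,0]],[[0,0,0],[0,0,0]]]'

```text
clock: 16.6
tool_pos: [0.4644, -0.1183, 0.1086]
eef_rot: [0.132, 0.991, 0.0, 0.001]
contact_force: [-0.1, -0.3, -0.1]
opening: 0.749
finger_force: 0.0
```

```bash
python3 look.py wrist w8; python3 look.py top t8; python3 look.py scene s8
python3 - <<'E'
from h import *
for f in('w8.npz','t8.npz','s8.npz'):
  for a in ((.549,.04,.030,.003,.034),(.549,.04,.066,.004,.02),(.44,-.137,.024,.003,.025)):
    try: print(f,circ(f,*a))
    except Exception as e: print(f,'none')
E
```

```text
t 16.6 tcp [ 0.4644 -0.1183  0.1086] rot [0.132 0.991 0.    0.001] q [ 0.3   0.67 -0.23  2.09  0.35  0.42  1.11] F [-0.09 -0.31 -0.13] op 0.7486175654170074 0.0
t 16.65 tcp [ 0.4648 -0.1175  0.1085] rot [0.131 0.991 0.001 0.001] q [ 0.3   0.67 -0.23  2.08  0.35  0.42  1.11] F [ 0.16 -0.28  0.26] op 0.749988495206778 0.0
t 16.7 tcp [ 0.4649 -0.1172  0.1083] rot [0.131 0.991 0.001 0.001] q [ 0.3   0.67 -0.23  2.08  0.35  0.42  1.11] F [-1.03  0.33 -0.06] op 0.7502462236652389 0.0
w8.npz (np.int64(1215), array([0.5371, 0.041 , 0.0293]), array([0.5468, 0.0401]), np.float64(0.0247))
w8.npz (np.int64(0), array([nan, nan, nan]), array([0., 0.]), np.float64(0.0))
w8.npz (np.int64(540), array([ 0.4392, -0.1371,  0.0233]), array([ 0.4394, -0.1372]), np.float64(0.0158))
t8.npz (np.int64(446), array([0.5472, 0.0426, 0.0301]), array([0.5482, 0.0425]), np.float64(0.0252))
t8.npz (np.int64(42), array([0.5476, 0.0424, 0.0664]), array([0.5479, 0.0429]), np.float64(0.0075))
t8.npz (np.int64(108), array([ 0.438 , -0.1347,  0.024 ]), array([ 0.4398, -0.1343]), np.float64(0.0157))
s8.npz (np.int64(184), array([0.5527, 0.0356, 0.0288]), array([0.5497, 0.0381]), np.float64(0.0254))
s8.npz (np.int64(26), array([0.5524, 0.0367, 0.0661]), array([0.5541, 0.0362]), np.float64(0.0056))
s8.npz (np.int64(59), array([ 0.4418, -0.1391,  0.0226]), array([ 0.442 , -0.1385]), np.float64(0.0165))h.py:17: RuntimeWarning: Mean of empty slice.
  return (m.sum(),np.round(q.mean(0),4))+tuple(np.round(v,4) for v in cv2.minEnclosingCircle(q[:,:2].astype(np.float32)))
  ret = um.true_divide(
```

View pics/w8.png

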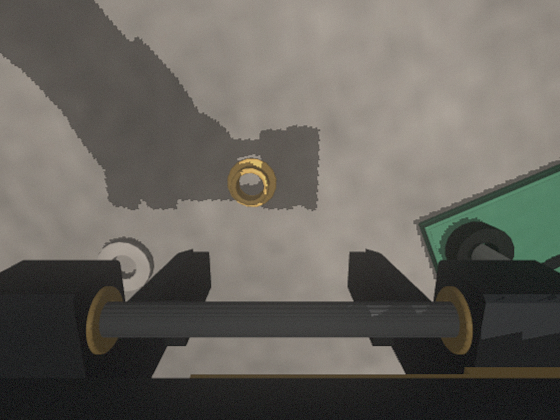

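The damper lies flat on the pan with its top at 30 mm, and the wrist view shows the collar at (251,183). In robot terms the collar is at about (0.4396, -0.1368). I'll grip it by the sleeve.

Call:
step_arm --increments '[[[-0.8,-0.7,-1.0],[0,0,0]],[[-0.9,-0.7,-1.5],[0,0,0]],[[-0.8,-0.6,-2.0],[0,0,0]],[[0,0,-2.0],[0,0,0]],[[0,0,-2.0],[0,0,0]],[[0,0,-1.5],[0,0,0]],[[0,0,-1.0],[0,0,0]],[[0,0,-0.5],[0,0,0]],[[0,0,0],[0,0,0]],[[0,0,0],[0,0,0]]]'

```text
clock: 17.75
tool_pos: [0.4389, -0.1386, -0.0067]
eef_rot: [0.132, 0.991, 0.0, 0.0]
contact_force: [0.0, 0.6, 0.1]
opening: 0.752
finger_force: 0.0
```

Call:
step_arm --increments '[[[0.05,0.15,0],[0,0,0]],[[0,0,-0.4],[0,0,0]],[[0,0,-0.6],[0,0,0]],[[0,0,-0.6],[0,0,0]],[[0,0,-0.4],[0,0,0]],[[0,0,-0.2],[0,0,0]],[[0,0,0],[0,0,0]],[[0,0,0],[0,0,0]],[[0,0,0],[0,0,0]],[[0,0,0],[0,0,0]]]'

```text
clock: 18.75
tool_pos: [0.4402, -0.1377, -0.0271]
eef_rot: [0.132, 0.991, 0.0, -0.001]
contact_force: [-0.0, 0.1, -1.3]
opening: 0.752
finger_force: 0.0
```

Call:
step_arm --increments '[[[0,0,0],[0,0,0]],[[0,0,0],[0,0,0]],[[0,0,0],[0,0,0]],[[0,0,0],[0,0,0]],[[0,0,0],[0,0,0]],[[0,0,0],[0,0,0]],[[0,0,0],[0,0,0]],[[0,0,0],[0,0,0]],[[0,0,0],[0,0,0]],[[0,0,0],[0,0,0]]]' --fingers 0.1 --grip_force 20

```text
clock: 19.75
tool_pos: [0.4402, -0.1375, -0.0271]
eef_rot: [0.132, 0.991, 0.0, -0.001]
contact_force: [0.2, 0.4, -0.6]
opening: 0.355
finger_force: 20.0
```

Sleeve gripped. Lift, then carry to the post.

Call:
step_arm --increments '[[[0,0,0.5],[0,0,0]],[[0,0,1.0],[0,0,0]],[[0,0,1.5],[0,0,0]],[[0,0,1.5],[0,0,0]],[[0,0,1.5],[0,0,0]],[[0,0,1.5],[0,0,0]],[[0,0,1.5],[0,0,0]],[[0,0,1.0],[0,0,0]],[[0,0,0.5],[0,0,0]],[[0,0,0.2],[0,0,0]]]'

```text
clock: 20.75
tool_pos: [0.4401, -0.1379, 0.0802]
eef_rot: [0.132, 0.991, 0.0, -0.001]
contact_force: [-1.0, -0.7, -1.3]
opening: 0.356
finger_force: 20.0
```

Call:
step_arm --increments '[[[0.6,1.0,0],[0,0,0]],[[1.2,2.0,0],[0,0,0]],[[1.8,3.0,0],[0,0,0]],[[1.8,3.0,0],[0,0,0]],[[1.8,3.0,0],[0,0,0]],[[1.8,3.0,0],[0,0,0]],[[1.2,2.0,0],[0,0,0]],[[0.6,0.8,0],[0,0,0]],[[0,0,0],[0,0,0]],[[0,0,0],[0,0,0]]]'

```text
clock: 21.75
tool_pos: [0.547, 0.0388, 0.0793]
eef_rot: [0.132, 0.991, -0.001, -0.002]
contact_force: [0.5, -0.2, -1.4]
opening: 0.355
finger_force: 20.0
```

Call:
step_arm --increments '[[[0.1,0.1,-0.4],[0,0,0]],[[0,0,-0.8],[0,0,0]],[[0,0,-0.8],[0,0,0]],[[0,0,-0.6],[0,0,0]],[[0,0,0],[0,0,0]],[[0,0,0],[0,0,0]],[[0,0,0],[0,0,0]],[[0,0,0],[0,0,0]],[[0,0,0],[0,0,0]],[[0,0,0],[0,0,0]]]'

```text
clock: 22.75
tool_pos: [0.5493, 0.0413, 0.054]
eef_rot: [0.132, 0.991, 0.0, -0.001]
contact_force: [0.1, 0.2, -1.4]
opening: 0.357
finger_force: 20.0
```

```bash
python3 look.py wrist w9
python3 - <<'E'
from h import *
c=load('w9.npz')
g=cv2.imread('pics/w9.png')[180:330,180:380];cv2.imwrite('pics/c9.png',cv2.resize(np.clip(g*1.5,0,255).astype(np.uint8),(800,600),interpolation=cv2.INTER_CUBIC))
P=cloud(c,c['d']);D=P[...,:2]-[.5487,.0411]
u=D@np.array([.262,.965]);v=D@np.array([.965,-.262]);m=(abs(P[...,2]-.104)<.002)&(abs(u)<.0155)&(abs(v)<.02);print('collar top n',m.sum(),'v min',np.sort(v[m])[:20:4],'zs',[np.median(P[...,2][m&(s*u>.005)]) for s in(1,-1)])
E
```

```text
t 22.75 tcp [0.5493 0.0413 0.054 ] rot [ 0.132  0.991  0.    -0.001] q [ 0.11  0.85 -0.45  1.9   0.67  0.56  0.51] F [ 0.06  0.22 -1.44] op 0.3573694516488681 19.99976950697601
collar top n 1488 v min [-0.01607385 -0.01590907 -0.01577377 -0.01567405 -0.01560251] zs [np.float64(0.10436969052743147), np.float64(0.104409942132362)]
```

View pics/c9.png

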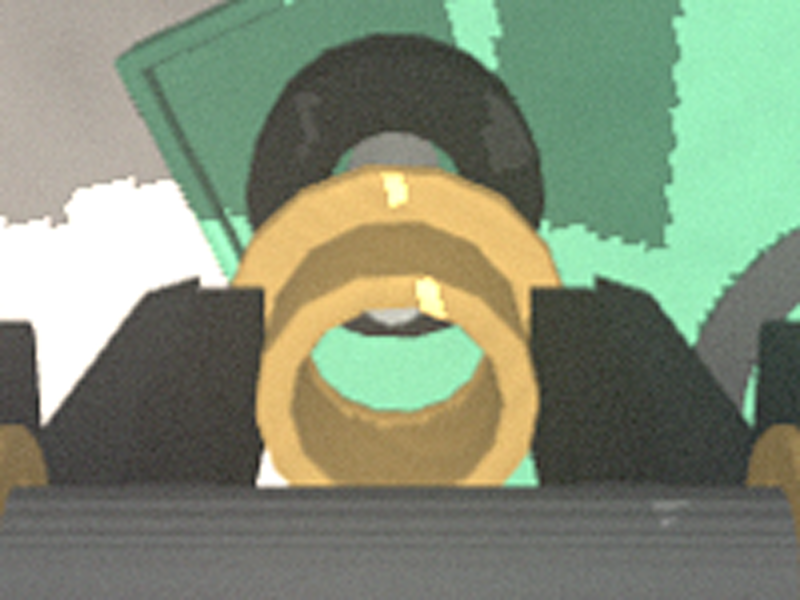

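The collar is level. The post tip shows through its bore at crop (395,318), centred. I'll lower it, slowly at the end.

Call:
step_arm --increments '[[[0,0,-0.4],[0,0,0]],[[0,0,-0.6],[0,0,0]],[[0,0,-0.7],[0,0,0]],[[0,0,-0.7],[0,0,0]],[[0,0,-0.7],[0,0,0]],[[0,0,-0.7],[0,0,0]],[[0,0,-0.6],[0,0,0]],[[0,0,-0.3],[0,0,0]],[[0,0,0],[0,0,0]],[[0,0,0],[0,0,0]]]'

```text
clock: 23.8
tool_pos: [0.5492, 0.0414, 0.007]
eef_rot: [0.132, 0.991, 0.0, -0.001]
contact_force: [0.1, -0.3, -0.9]
opening: 0.353
finger_force: 20.0
```

Call:
step_arm --increments '[[[0,0,-0.1],[0,0,0]],[[0,0,-0.1],[0,0,0]],[[0,0,-0.1],[0,0,0]],[[0,0,-0.1],[0,0,0]],[[0,0,-0.05],[0,0,0]],[[0,0,0],[0,0,0]],[[0,0,0],[0,0,0]],[[0,0,0],[0,0,0]],[[0,0,0],[0,0,0]],[[0,0,0],[0,0,0]]]'

```text
clock: 24.8
tool_pos: [0.5492, 0.0413, 0.0029]
eef_rot: [0.132, 0.991, 0.0, -0.001]
contact_force: [-1.6, 0.0, 5.2]
opening: 0.354
finger_force: 20.0
```

Contact at the expected height, with 5 N upward. Release and rise clear.

Call:
step_arm --increments '[[[0,0,0],[0,0,0]],[[0,0,0],[0,0,0]],[[0,0,0],[0,0,0]],[[0,0,0],[0,0,0]],[[0,0,0],[0,0,0]],[[0,0,0.5],[0,0,0]],[[0,0,1.0],[0,0,0]],[[0,0,1.5],[0,0,0]],[[0,0,2.0],[0,0,0]],[[0,0,2.0],[0,0,0]]]' --fingers 0.7

```text
clock: 25.8
tool_pos: [0.5491, 0.0413, 0.0738]
eef_rot: [0.132, 0.991, 0.0, -0.001]
contact_force: [0.1, 0.4, -0.6]
opening: 0.702
finger_force: 0.0
```

Call:
step_arm --increments '[[[0,0,2.0],[0,0,0]],[[-0.5,-1.0,2.0],[0,0,0]],[[-1.0,-2.0,1.0],[0,0,0]],[[-1.0,-3.0,0],[0,0,0]],[[-1.0,-3.0,0],[0,0,0]],[[-1.0,-3.0,0],[0,0,0]],[[-1.0,-2.0,0],[0,0,0]],[[-0.5,-1.0,0],[0,0,0]],[[0,0,0],[0,0,0]],[[0,0,0],[0,0,0]]]'

```text
clock: 26.8
tool_pos: [0.49, -0.1074, 0.1229]
eef_rot: [0.131, 0.991, 0.001, -0.001]
contact_force: [0.6, -0.0, 0.2]
opening: 0.701
finger_force: 0.0
```

```bash
python3 look.py top t10; python3 look.py scene s10
python3 - <<'E'
from h import *
for f in('t10.npz','s10.npz'):
  for a in ((.549,.041,.054,.003,.02),(.549,.041,.03,.003,.035),(.549,.041,.066,.004,.02),(.5258,.1801,.054,.003,.02),(.483,-.27,.012,.003,.04)):
    try: print(f,circ(f,*a))
    except Exception as e: print(f,'none')
a=cv2.imread('pics/t10.png')[110:290,90:330];b=cv2.imread('pics/s10.png')[150:330,270:510]
cv2.imwrite('pics/c10.png',cv2.resize(np.hstack([a,b]),(800,300),interpolation=cv2.INTER_CUBIC))
E
```

```text
t 26.8 tcp [ 0.49   -0.1074  0.1229] rot [ 0.131  0.991  0.001 -0.001] q [ 0.47  0.7  -0.56  2.    0.63  0.62  0.8 ] F [ 0.58 -0.01  0.15] op 0.7009671576552252 0.0
t 26.85 tcp [ 0.4902 -0.107   0.1228] rot [ 0.131  0.991  0.001 -0.001] q [ 0.47  0.7  -0.56  2.    0.63  0.62  0.8 ] F [-0.76  0.02  0.99] op 0.7014221671800769 0.0
t10.npz (np.int64(136), array([0.5482, 0.043 , 0.0539]), array([0.5482, 0.0431]), np.float64(0.0161))
t10.npz (np.int64(154), array([0.5435, 0.0404, 0.0303]), array([0.5481, 0.0427]), np.float64(0.0252))
t10.npz (np.int64(40), array([0.5481, 0.0424, 0.0658]), array([0.5479, 0.0429]), np.float64(0.0071))
t10.npz (np.int64(188), array([0.525 , 0.1796, 0.0542]), array([0.5258, 0.1808]), np.float64(0.0164))
t10.npz (np.int64(0), array([nan, nan, nan]), array([0., 0.]), np.float64(0.0))
s10.npz (np.int64(63), array([0.553 , 0.036 , 0.0531]), array([0.5505, 0.0388]), np.float64(0.0162))
s10.npz (np.int64(98), array([0.5599, 0.0305, 0.03  ]), array([0.5508, 0.0382]), np.float64(0.0251))
s10.npz (np.int64(27), array([0.5512, 0.0374, 0.0656]), array([0.5498, 0.0372]), np.float64(0.0079))
s10.npz (np.int64(56), array([0.5296, 0.1736, 0.0531]), array([0.527 , 0.1766]), np.float64(0.0161))
s10.npz (np.int64(290), array([ 0.4856, -0.2745,  0.011 ]), array([ 0.485 , -0.2748]), np.float64(0.0259))h.py:17: RuntimeWarning: Mean of empty slice.
  return (m.sum(),np.round(q.mean(0),4))+tuple(np.round(v,4) for v in cv2.minEnclosingCircle(q[:,:2].astype(np.float32)))
  ret = um.true_divide(
```

View pics/c10.png

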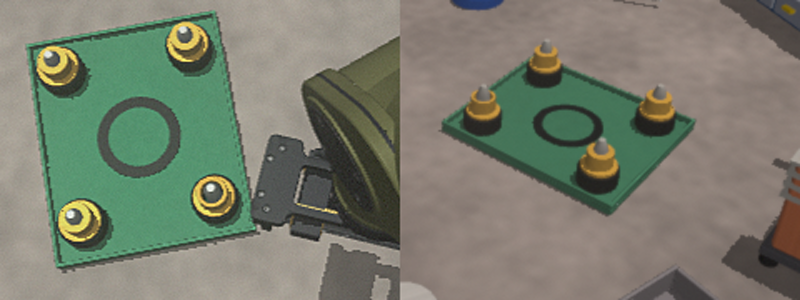

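All four posts now look alike. The new one, at (213,197) in the top crop and (483,110) in the scene crop, has its damper top at 30 mm and collar top at 54 mm, level. The old ring hasn't moved and the gripper is clear.

```bash
python3 -c "
from plant import r
print(r.finish_job())"
```

```text
the job is handed in; nothing more can be done
None
```

The bare post now carries the new damper, flat on the pan, and the brass collar fully home on it (54 mm high, like the other three); the old grey ring was left where it lay, and I handed the job in at about 27 s without seeing the verdict.

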